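Bolt the run-in box past its spring catch

TASK

Bolt the bearing run-in box shut: hold the yellow spring catch pad down with one fingertip and, keeping it down all the way, push the red tab with the other finger so that the bolt slides fully home into the keeper; only then let the catch spring back up so that it locks the bolt. Pick nothing up, and leave the bearings, bottle, screwdriver and mandrel where they are.

Things in the scene. Friction and masses are not known exactly. Their poses are not given: they have to be found in the camera images.
- case: Green steel run-in box with grey lid, fixed to the table, 220 (its x) x 280 (its y) x 70 mm high. Origin: centre of its underside; its y (level) is the way the bolt slides home, its x points across, away from the robot, z up; turned up to 0.6 rad either way. The steel bolt runs along y on top. The two guides over it (y -83 to -73 and +33 to +43 mm) and its teeth stay below 100 mm over the table.
- tab_back (a point): Centre of the back (-y) face of the red tab on the bolt. Tab: 24 mm wide (box x), 12 thick (box y), from 96 to 132 mm over the table. This point is 112 mm up, at box x = 0, y = -36 mm (bolt drawn back) to +4 mm (home), and moves with the bolt. Push this face towards box +y. Behind it 37 mm are free as far as the rear guide, which ends at 100 mm up.
- catch_pad (a point): Centre of the top face of the yellow catch pad, a sprung plate 30 mm wide (box x), 86 mm long (box y), 8 mm thick, at box x = -65, y = -24 mm; its top is 116 mm over the table when up, 106 mm when fully down. It stays level wherever it is pressed, so a fingertip can slide along it while holding it down. The point moves with the pad.
- bolt (a joint): Bolt position in m: 0 drawn back (start), 0.040 fully home at its stop; moves along box +y with about 2 N friction, stays where left. While the catch is up it blocks the bolt at teeth 10 mm apart on its side, so the catch must be down all the way; at 0.040 (within 1.7 mm) the catch springs up again and locks the bolt.
- catch (a joint): How far the catch pad is pressed down in m: 0 up, 0.010 fully down against its stop. The bolt is free from about 0.006 on. The spring needs 2 N to start and 5.6 N at the bottom.
- keeper (a point): Centre of the dark steel keeper on the box, 22 mm long (box y), 31 wide, top 99 mm over the table, at box x = 0, y = +82 mm, this point 90 mm up. The far end of the bolt enters it.
- bearing_a: Bystander, loose: steel ball-bearing ring, 42 mm across, 12 mm high, lying flat on the box's top ahead of the catch pad. Origin: centre of its underside.
- bearing_b: Bystander, loose: steel bearing ring, 32 mm across, 10 mm high, lying flat on the box's top beyond the keeper. Origin: centre of its underside.
- bearing_c: Bystander, loose: steel bearing ring, 46 mm across, 14 mm high, on the table beside the box. Origin: centre of its underside.
- bearing_d: Bystander, loose: steel bearing ring, 36 mm across, 11 mm high, on the table beside the box. Origin: centre of its underside.
- oil_bottle: Bystander, loose: white plastic oil bottle with red cap, 48 mm across, 120 mm tall, standing on the table. Origin: centre of its underside.
- screwdriver: Bystander, loose: screwdriver with orange handle, 180 mm long, lying on the table. Origin: under its mid-length.
- mandrel: Bystander, loose: steel mandrel, foot 40 mm across, 70 mm tall, standing on the table. Origin: centre of its underside.

How it is judged:
By the outcome, as a careful person would: the job done as asked, in the order asked, and still so for the second after the job is handed in, with the robot touching nothing.
It also fails if it takes over 32 s, if anything falls off the work surface, if the arm or the gripper's body presses on something with over 40 N, if the wrist force passes 120 N, or if a joint passes its speed limit or range.

ROBOT

A 6-joint arm with a two-finger parallel gripper is mounted at the origin on the work surface. World frame = base frame: x ahead of the robot, y to its left, z up, the work surface at z = 0. Lengths are in m, angles in rad, forces in N, time in s.
With the tool pointing down it reaches from about 0.375 to 0.9 m from the base axis. Payload 3.1 kg.
Tool frame: the origin (TCP) lies at the very end of the fingers, on their centre line; the grasp point (between the pads) lies 19 mm behind it; z points along the fingers, y is the direction in which the jaws open and shut (so a half turn about z gives the same grasp; the last joint's range is limited). The gripper opens to 87 mm and grips with 3 to 60 N. Pads are 19 mm wide; open, the fingers measure 117 mm over their backs; the gripper's body (75 mm by 190 mm) begins 51 mm behind the grasp point.
Start: joints at [-1.369, 0.527, 1.433, -0, 1.181, -0.178], TCP at [0.232, -0.58, 0.223] pointing down, gripper open.
Joint ranges: [-3.08, 3.08], [-0.75, 2.2], [0.22, 2.44], [-1.43, 4.57], [0, 2.65], [-2.85, 2.85]. Speed limits (rad/s): [2.79, 2.79, 3.14, 3.14, 3.14, 3.14].

INTERFACE

Orientations are given as a unit quaternion [x, y, z, w].
In Python, from rig import robot gives the robot as it stands. The module is installed in compiled form; this text tells all that it offers.
- The arm moves only by the tool send_rows, never from a script. Its argument "deltas" is a list of rows, each an object of numbers: "tx", "ty", "tz": the shift along the tool's x, y, z in cm; "rx", "ry", "rz": the turn, a rotation vector about the tool's x, y, z in rad. A call has 1 to 5 rows; each row is the pose to reach, as a shift and turn from the pose commanded when the call began, along the tool's axes at that moment; what a row does not reach only later rows make up. A row lasts 1/12 s, in which the tool goes at most 41.7 mm and 7.16 degrees, less where a joint would pass 70% of its speed; a pose out of reach is approached as far as the arm can. A call with a gripper value outside its range is refused whole. "claw" is the finger opening in cm, from 0 to 8.7, set as the call begins (left out, the last holds). The fingers move at their own pace and stop on an object; "squeeze" is the grip in N (left out, the last holds). Time passes only in rows, so rows that repeat a pose let the fingers close. It gives the time, the measured TCP pose, the force and the opening at its end, in the units of the state.
- robot.get_obs(): the state, without advancing time (a new reading comes with each control period).
- robot.camera(name): name is "scene" or "top" or "wrist"; returns a dict with "color" (420x560x3 uint8, red, green, blue), "z_map" (420x560 float32, m along the optical axis (not along the pixel's ray), 0 where there is no reading), "intrinsics" (3x3 intrinsics, pixels), "distortion" ([k1, k2, p1, p2, k3] as OpenCV has them; the pictures are not rectified), "R" (3x3) and "t" (3): a world point X has camera coordinates R X + t; the wrist camera has in their place "tool_from_camera" (4x4, takes a point from camera to tool coordinates, whose origin is the TCP and whose axes are the flange's). Camera axes: x right, y down, z forward; pixel columns grow to the right and rows downward; lengths in m; the calibration is good to about 2 mm. A picture is of the moment at which its call begins: read the wrist's pose just before it.
- robot.hand_in(): hands the job in, once; it reports no verdict.
Trained networks look in the newest picture that a camera, given by its name, has taken for a name from the list of things; names that differ only in an ending like _2 or _b are one class to them, and where a whole thing is asked for, a point or a joint stands for the part that bears it (a point fixed in the world has none). Each returns a list of dicts, best first, with "p" (0 to 1); they miss things now and then, are a little off and sometimes report something else, mostly with a low value. They report only what shows in the picture. A call takes as long as a camera call.
- robot.outline_of(label, camera): "pixels" (420x560 bool, what is visible of it) and "xy" ([column, row] in pixels, amid what is visible of it).
- robot.tip_of(label, camera): "xy" ([column, row] in pixels: a listed point, or the origin of a listed thing).
The state is a dict: "time": time; "q": joint angles; "joint_velocities": joint speeds; "joint_torque": joint torques, N m; "position": TCP position; "tool_rot": TCP orientation; "ft_force": force on the tool from outside, world axes, zero at the start; "moment": the same for the moment, N m; "grip_width": finger opening in m.
Only numpy, scipy, OpenCV 4.12 (cv2) and the standard library are available. Lean on these libraries where they do the work, as an engineer would, in place of code of your own. Each camera call takes 0.05 s, during which the arm holds its last target.

## Working session

There is one attempt and no reset: what is moved stays moved. The work goes in short steps, Python scripts to look and compute and a tool call to move; the robot and the scene stay as the last step left them, time stands still between calls to the robot, and variables do not carry over. Pictures are saved under pics/ and viewed, and the job is handed in when it is done.

Besides the shell and the picture viewer there is one more tool, called as name([rows], argument=value, ...), one row to a line, values as JSON. send_rows: Moves the arm, as the interface text tells. Its arguments: {"type":"object","properties":{"deltas":{"type":"array","items":{"type":"object","properties":{"tx":{"type":"number"},"ty":{"type":"number"},"tz":{"type":"number"},"rx":{"type":"number"},"ry":{"type":"number"},"rz":{"type":"number"}}}},"claw":{"type":"number"},"squeeze":{"type":"number"}},"required":["deltas"]}

```bash
mkdir -p pics; ls
python3 - <<'E'
from rig import robot
import cv2,numpy as np
o=robot.get_obs();print(o['time'],o['position'],o['tool_rot'],o['grip_width'],o['ft_force'])
for n in ['scene','top']:
    c=robot.camera(n);cv2.imwrite(f'pics/{n}0.png',cv2.cvtColor(c['color'],cv2.COLOR_RGB2BGR))
    np.savez(f'{n}0.npz',**{k:np.array(v) for k,v in c.items()})
    for l in ['tab_back','catch_pad','keeper','case']:
        print(n,l,[(np.round(d['xy'],1),round(d['p'],2)) for d in robot.tip_of(l,n)][:3])
print(robot.get_obs()['time'])
E
```

```text
pics
0.0 [ 0.23159606 -0.57973066  0.2215788 ] [ 9.82028852e-01  1.88727722e-01  1.45876583e-05 -1.08614483e-03] 0.08683257251409779 [0.03191629 0.02790625 0.42027143]
scene tab_back [(array([207.5, 196.6]), 0.96)]
scene catch_pad [(array([220. , 174.8]), 0.75)]
scene keeper [(array([270.7, 208.9]), 0.73)]
scene case [(array([230.2, 241.1]), 0.78)]
top tab_back [(array([331.5, 225.2]), 0.91)]
top catch_pad [(array([318. , 253.8]), 0.92)]
top keeper [(array([278.2, 210.6]), 0.86)]
top case [(array([309.7, 221.2]), 0.78)]
0.5
```

View pics/scene0.png

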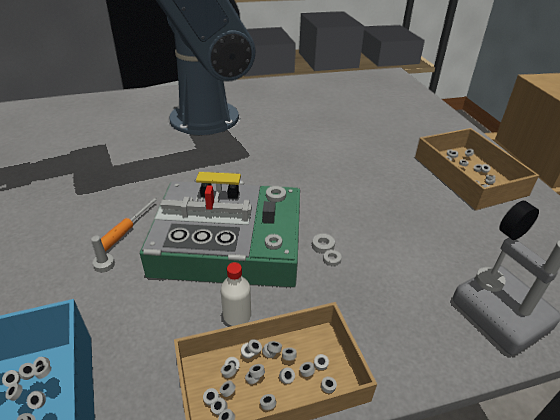

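View pics/top0.png

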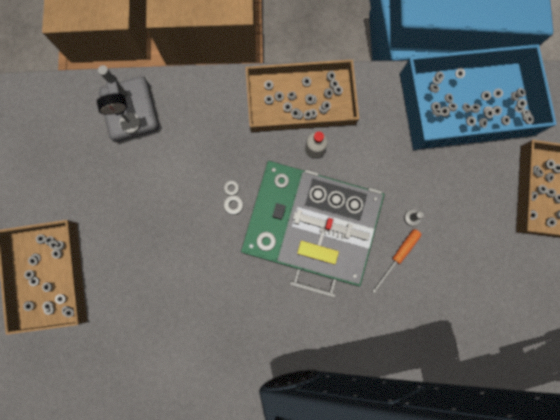

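```bash
cat > h.py <<'E'
import numpy as np,cv2
def load(n):
    return dict(np.load(n))
def ray(c,px):
    p=cv2.undistortPoints(np.array([[px]],float),c['intrinsics'],c['distortion'])[0,0]
    R=c['R'];return -R.T@c['t'], R.T@np.array([p[0],p[1],1])
def atz(c,px,z):
    o,d=ray(c,px);return o+d*(z-o[2])/d[2]
def bydepth(c,px):
    o,d=ray(c,px);return o+d*c['z_map'][int(round(px[1])),int(round(px[0]))]
def proj(c,X):
    r,_=cv2.Rodrigues(c['R']);return cv2.projectPoints(np.array(X,float).reshape(-1,1,3),r,c['t'],c['intrinsics'],c['distortion'])[0][:,0]
E
python3 - <<'E'
from h import *
np.set_printoptions(precision=4,suppress=True)
P={'scene':dict(tab=(207.5,196.6),pad=(220,174.8),keep=(270.7,208.9),case=(230.2,241.1)),'top':dict(tab=(331.5,225.2),pad=(318,253.8),keep=(278.2,210.6),case=(309.7,221.2))}
Z=dict(tab=.112,pad=.116,keep=.09,case=0)
for n in P:
    c=load(n+'0.npz');print(n,-c['R'].T@c['t'])
    for k,p in P[n].items(): print(k,atz(c,p,Z[k]),bydepth(c,p))
E
```

```text
scene [ 1.1963 -0.0858  0.6009]
tab [ 0.5467 -0.0475  0.112 ] [ 0.5588 -0.0482  0.1211]
pad [ 0.4859 -0.015   0.116 ] [ 0.4864 -0.015   0.1163]
keep [0.5818 0.0663 0.09  ] [0.5921 0.0637 0.0986]
case [ 0.5571 -0.0116  0.    ] [ 0.6333 -0.0204  0.0716]
top [0.4525 0.0796 1.172 ]
tab [ 0.5453 -0.0499  0.112 ] [ 0.5467 -0.0518  0.0962]
pad [ 0.4842 -0.0179  0.116 ] [ 0.4842 -0.0177  0.1181]
keep [0.5829 0.0644 0.09  ] [0.5815 0.0646 0.1014]
case [ 0.5662 -0.0116  0.    ] [ 0.5568 -0.0041  0.0966]
```

The scene camera shows the yellow pad near (220,178) and the red tab near (208,197). The top camera has the pad at (318,252), the tab at (330,225) and the keeper at (278,211). Both cameras agree to about 2 mm. Next I fit the box pose and check it against colour edges.

Run:
```python
from h import *
from scipy.optimize import least_squares
from scipy.spatial.transform import Rotation as Ro
np.set_printoptions(precision=4,suppress=True)
cs={n:load(n+'0.npz') for n in('scene','top')}
B=dict(tab=(0,-.036),pad=(-.065,-.024),keep=(0,.082))
M=dict(tab=[(.5467,-.0475),(.5453,-.0499)],pad=[(.4859,-.015),(.4842,-.0179)],keep=[(.5818,.0663),(.5829,.0644)])
def W(p,b):
    c,s=np.cos(p[2]),np.sin(p[2]);return np.array([p[0]+c*b[0]-s*b[1],p[1]+s*b[0]+c*b[1]])
f=lambda p:np.concatenate([W(p,B[k])-m for k in B for m in M[k]])*1e3
r=least_squares(f,[.56,0,-.3]);print(r.x,r.fun)
p=r.x
# yellow mask cloud
for n,c in cs.items():
    hsv=cv2.cvtColor(c['color'],cv2.COLOR_RGB2HSV)
    m=cv2.inRange(hsv,(22,120,80),(35,255,255));
    k,l,st,ce=cv2.connectedComponentsWithStats(m);i=1+np.argmax(st[1:,4])
    v,u=np.where(l==i);P=np.array([atz(c,(a,b),.116) for a,b in zip(u,v)])[:,:2]
    rr=cv2.minAreaRect(P.astype(np.float32)*1000)
    print(n,st[i],'yellow centroid',P.mean(0),'rect',rr,'pad exp',W(p,B['pad']))
    im=c['color'][:,:,::-1].copy()
    for cor,z in (([(-.08,-.067),(-.05,-.067),(-.05,.019),(-.08,.019)],.116),([(-.11,-.14),(.11,-.14),(.11,.14),(-.11,.14)],.07),([(-.012,-.036),(.012,-.036),(.012,-.024),(-.012,-.024)],.132)):
        X=[np.r_[W(p,b),z] for b in cor];q=(proj(c,X)).round().astype(int)
        cv2.polylines(im,[q],True,(255,0,255),1)
    ctr=proj(c,[np.r_[W(p,(-.02,0)),.1]])[0].astype(int)
    cr=im[ctr[1]-80:ctr[1]+80,ctr[0]-100:ctr[0]+100];cv2.imwrite(f'pics/{n}1.png',cv2.resize(cr,None,fx=3.7,fy=3.7,interpolation=cv2.INTER_NEAREST))
```

```text
[ 0.5561 -0.0136 -0.314 ] [-1.6752 -0.3397 -0.2752  2.0603  1.0082 -1.3523  2.7082  1.5477 -0.333
 -1.908  -1.433  -0.008 ]
scene [196 172  45  13 466] yellow centroid [ 0.495 -0.02 ] rect ((494.4111022949219, -20.505847930908203), (85.58494567871094, 37.4163932800293), 71.73133087158203) pad exp [ 0.4869 -0.0164]
top [298 242  40  22 485] yellow centroid [ 0.4879 -0.0175] rect ((488.1432800292969, -17.421268463134766), (82.38732147216797, 27.401195526123047), 72.43824768066406) pad exp [ 0.4869 -0.0164]
```

View pics/top1.png

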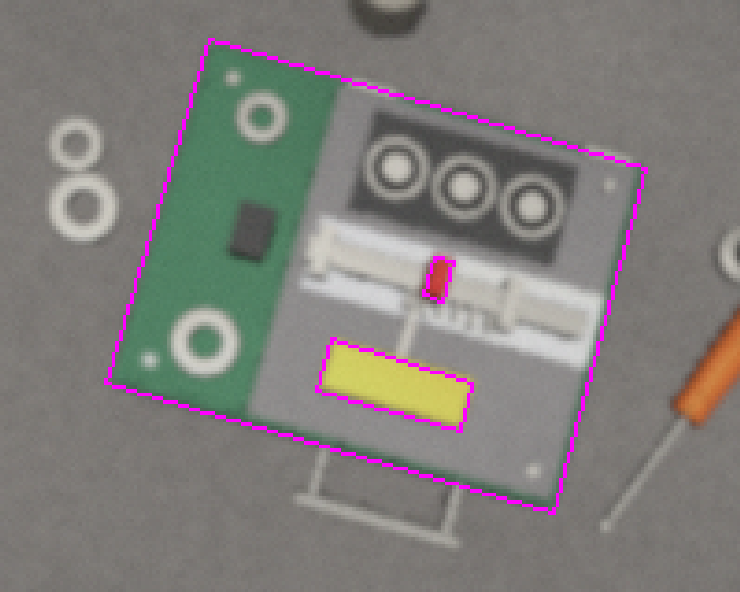

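View pics/scene1.png

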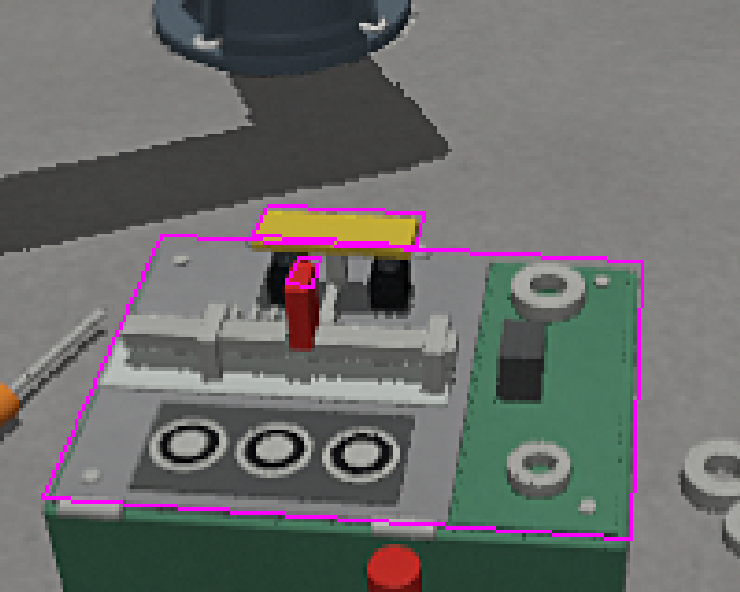

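```bash
cat >> h.py <<'E'
from scipy.spatial.transform import Rotation as Ro
P0=np.array([.5561,-.0136,-.314])
def target(bx,by,z,p=P0):
    c,s=np.cos(p[2]),np.sin(p[2])
    pos=np.array([p[0]+c*bx-s*by,p[1]+s*bx+c*by,z])
    R=np.array([[-s,c,0],[c,s,0],[0,0,-1]]).T  # cols: x=box y, y=box x, z down
    return pos,R
def delta(o,bx,by,z,p=P0):
    pos,R=target(bx,by,z,p);R0=Ro.from_quat(o['tool_rot']).as_matrix()
    return R0.T@(pos-o['position'])*100, Ro.from_matrix(R0.T@R).as_rotvec()
def box(o,p=P0):
    c,s=np.cos(p[2]),np.sin(p[2]);d=o['position'][:2]-p[:2]
    return np.round(np.array([c*d[0]+s*d[1],-s*d[0]+c*d[1],o['position'][2]])*1000,1)
E
python3 - <<'E'
from h import *
from rig import robot
o=robot.get_obs();print(delta(o,-.0325,-.050,.17))
E
```

```text
(array([ 45.44511403, -38.84843743,   5.2530034 ]), array([-7.19959903e-05, -3.20850590e-05, -8.76965289e-01]))
```

The model outline overlays the pad, tab and lid within about 2 mm in both views (box yaw -0.314). Now I move above the start point, with the finger spacing at 50 mm.

send_rows([
  {"tx": 45.4, "ty": -38.8, "tz": 2.2, "rz": -0.877},
  {"tx": 45.4, "ty": -38.8, "tz": 2.2, "rz": -0.877},
  {"tx": 45.4, "ty": -38.8, "tz": 2.2, "rz": -0.877},
  {"tx": 45.4, "ty": -38.8, "tz": 2.2, "rz": -0.877},
  {"tx": 45.4, "ty": -38.8, "tz": 2.2, "rz": -0.877},
], claw=5.0)

```text
schema error: expected keys tx, ty, tz, rx, ry, rz
```

Run:
```python
from h import *
from rig import robot
o=robot.get_obs();print(o['time'],o['position'],delta(o,-.0325,-.050,.20))
```

```text
0.5 [ 0.23172202 -0.58041081  0.22250106] (array([ 45.44510962, -38.84866634,   2.2530034 ]), array([-7.19959903e-05, -3.20850590e-05, -8.76965289e-01]))
```

send_rows([
  {"tx": 45.4, "ty": -38.8, "tz": 2.2, "rx": 0, "ry": 0, "rz": -0.877},
  {"tx": 45.4, "ty": -38.8, "tz": 2.2, "rx": 0, "ry": 0, "rz": -0.877},
  {"tx": 45.4, "ty": -38.8, "tz": 2.2, "rx": 0, "ry": 0, "rz": -0.877},
  {"tx": 45.4, "ty": -38.8, "tz": 2.2, "rx": 0, "ry": 0, "rz": -0.877},
  {"tx": 45.4, "ty": -38.8, "tz": 2.2, "rx": 0, "ry": 0, "rz": -0.877},
], claw=5.0)

```text
time: 0.92
position: [0.329, -0.3945, 0.215]
tool_rot: [0.875, 0.484, 0.0, 0.0]
ft_force: [0.9, -0.4, -0.7]
grip_width: 0.0614
```

Run:
```python
from h import *
from rig import robot
o=robot.get_obs();print(o['time'],o['position'],delta(o,-.0325,-.050,.20))
```

```text
0.9167 [ 0.32904699 -0.39454371  0.21496119] (array([38.69342216, -2.96184082,  1.49112557]), array([ 4.54829818e-04,  1.50532393e-04, -2.46738980e-01]))
```

send_rows([
  {"tx": 37, "ty": -2.9, "tz": 1.4, "rx": 0, "ry": 0, "rz": -0.22},
  {"tx": 37, "ty": -2.9, "tz": 1.4, "rx": 0, "ry": 0, "rz": -0.22},
  {"tx": 37, "ty": -2.9, "tz": 1.4, "rx": 0, "ry": 0, "rz": -0.22},
  {"tx": 37, "ty": -2.9, "tz": 1.4, "rx": 0, "ry": 0, "rz": -0.22},
  {"tx": 37, "ty": -2.9, "tz": 1.4, "rx": 0, "ry": 0, "rz": -0.22},
])

```text
time: 1.33
position: [0.4269, -0.2105, 0.2073]
tool_rot: [0.818, 0.575, 0.0, 0.0]
ft_force: [-0.0, -0.4, -0.3]
grip_width: 0.0503
```

Run:
```python
from h import *
from rig import robot
o=robot.get_obs();print(o['time'],o['position'],delta(o,-.0325,-.050,.20))
```

```text
1.3333 [ 0.42685477 -0.21051166  0.20729616] (array([17.80723615,  2.38348462,  0.72731039]), array([ 0.00086332,  0.00025964, -0.03245377]))
```

send_rows([
  {"tx": 17.8, "ty": 2.4, "tz": 0.7, "rx": 0, "ry": 0, "rz": -0.032},
  {"tx": 17.8, "ty": 2.4, "tz": 0.7, "rx": 0, "ry": 0, "rz": -0.032},
  {"tx": 17.8, "ty": 2.4, "tz": 0.7, "rx": 0, "ry": 0, "rz": -0.032},
  {"tx": 17.8, "ty": 2.4, "tz": 0.7, "rx": 0, "ry": 0, "rz": -0.032},
  {"tx": 17.8, "ty": 2.4, "tz": 0.7, "rx": 0, "ry": 0, "rz": -0.032},
])

```text
time: 1.75
position: [0.511, -0.0483, 0.2002]
tool_rot: [0.808, 0.589, 0.001, -0.0]
ft_force: [0.4, -0.2, -0.6]
grip_width: 0.0499
```

Run:
```python
from h import *
from rig import robot
o=robot.get_obs();print(o['time'],o['position'],delta(o,-.0325,-.050,.16),box(o))
c=robot.camera('wrist');cv2.imwrite('pics/w0.png',c['color'][:,:,::-1])
for l in('tab_back','catch_pad','keeper'):print(l,[(np.round(d['xy'],1),round(d['p'],2)) for d in robot.tip_of(l,'wrist')][:2])
np.savez('w0.npz',**{k:np.array(v) for k,v in c.items()},pos=o['position'],quat=o['tool_rot'])
o=robot.get_obs();print(delta(o,-.0325,-.050,.16),box(o),o['joint_velocities'].round(3) if hasattr(o['joint_velocities'],'round') else o['joint_velocities'])
```

```text
1.75 [ 0.51095808 -0.04828327  0.20022386] (array([-0.31512602, -0.03452908,  4.02170349]), array([ 0.00136856, -0.00205736,  0.00402456])) [-32.2 -46.9 200.2]
tab_back [(array([323.6, 199.9]), 0.71)]
catch_pad [(array([243.9, 186.8]), 0.85)]
keeper []
(array([0.1936419 , 0.01922042, 4.00596267]), array([-2.29127729e-05,  6.03642075e-04,  1.40602745e-03])) [-32.7 -51.9 200.1] [-0.033 -0.005  0.009 -0.    -0.001  0.001]
```

View pics/w0.png

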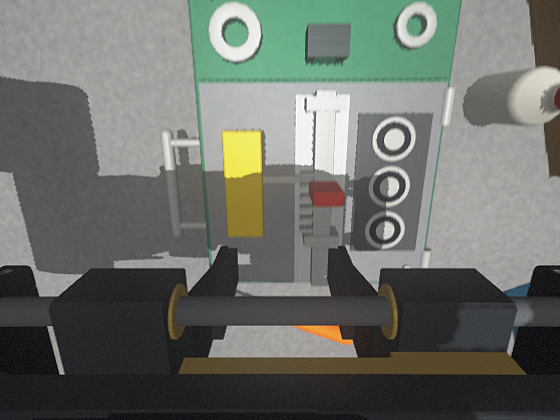

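The wrist view shows the pad at (243,185) and the tab at (326,193), with the two fingertips at about (230,250) and (340,250), lined up behind the pad and the tab. The arm was still moving in that frame, so I take another to refine the pose.

Run:
```python
from h import *
from rig import robot
np.set_printoptions(precision=4,suppress=True)
o=robot.get_obs()
c=robot.camera('wrist')
cv2.imwrite('pics/w1.png',c['color'][:,:,::-1])
T=np.array(c['tool_from_camera']);Rt=Ro.from_quat(o['tool_rot']).as_matrix()
Rw=Rt@T[:3,:3];tw=Rt@T[:3,3]+o['position']
c['R']=Rw.T;c['t']=-Rw.T@tw;print('cam',tw)
Z=dict(tab_back=.112,catch_pad=.116,bearing_a=.07)
def b(X):
    p=P0;cc,s=np.cos(p[2]),np.sin(p[2]);d=X[:2]-p[:2];return np.array([cc*d[0]+s*d[1],-s*d[0]+cc*d[1]])*1000
for l in Z:
    for d in robot.tip_of(l,'wrist')[:1]:
        X=atz(c,d['xy'],Z[l]);print(l,d['xy'],d['p'],X,b(X))
hsv=cv2.cvtColor(c['color'],cv2.COLOR_RGB2HSV)
for nm,m,z in(('yel',cv2.inRange(hsv,(22,120,60),(35,255,255)),.116),('red',cv2.inRange(hsv,(0,150,60),(6,255,255))|cv2.inRange(hsv,(174,150,60),(180,255,255)),.132)):
    k,l,st,ce=cv2.connectedComponentsWithStats(m);
    i=1+np.argmax(st[1:,4]*(ce[1:,0]<450))
    v,u=np.where(l==i)
    X=np.array([b(atz(c,(a,e),z)) for a,e in zip(u,v)])
    print(nm,st[i],'box min',np.percentile(X,1,axis=0),'max',np.percentile(X,99,axis=0),'mean',X.mean(0),[b(bydepth(c,(u.mean(),v.mean()))),bydepth(c,(u.mean(),v.mean()))[2]])
    print(cv2.minAreaRect(np.array(X,np.float32)))
print(box(o),o['ft_force'])
```

```text
cam [0.535  0.0273 0.3622]
tab_back [325.6, 187.1] 0.72 [ 0.5484 -0.0429  0.112 ] [  1.7764 -30.2543]
catch_pad [245.2, 181.8] 0.74 [ 0.4898 -0.0184  0.116 ] [-61.5839 -25.0755]
bearing_a [237.1, 29.1] 0.77 [0.5181 0.0931 0.07  ] [-69.1335  89.6968]
yel [ 222  125   42  108 4060] box min [-77.2677 -65.3957] max [-48.3119  17.1036] mean [-62.7739 -22.264 ] [array([-62.7251, -21.4363]), np.float64(0.11645583877129684)]
((-62.76633071899414, -24.607784271240234), (29.599468231201172, 84.93212127685547), 0.4280065894126892)
red [332 199  13   2  20] box min [  4.3109 -35.0773] max [ 12.8908 -34.2968] mean [  8.8655 -34.7639] [array([  8.7142, -34.5183]), np.float64(0.13284078996696597)]
((8.600069046020508, -34.68699264526367), (8.846322059631348, 0.7716478705406189), 0.05937086045742035)
[-32.7 -51.9 200.1] [ 0.171  -0.3122  1.3757]
```

Wrist measurement: the pad centre is about 2 mm further in box +x than the model, and its height of 116.5 mm matches. I correct x by +2 mm and descend to 121 mm.

send_rows([
  {"tx": 0.1, "ty": 0.2, "tz": 3, "rx": 0, "ry": 0, "rz": 0},
  {"tx": 0.1, "ty": 0.2, "tz": 6, "rx": 0, "ry": 0, "rz": 0},
  {"tx": 0.1, "ty": 0.2, "tz": 7.9, "rx": 0, "ry": 0, "rz": 0},
  {"tx": 0.1, "ty": 0.2, "tz": 7.9, "rx": 0, "ry": 0, "rz": 0},
  {"tx": 0.1, "ty": 0.2, "tz": 7.9, "rx": 0, "ry": 0, "rz": 0},
])

```text
time: 2.57
position: [0.5105, -0.0534, 0.1205]
tool_rot: [0.809, 0.587, -0.001, -0.001]
ft_force: [-0.2, -0.3, 0.4]
grip_width: 0.0503
```

Run:
```python
from h import *
from rig import robot
o=robot.get_obs();print(o['time'],box(o),o['ft_force'],o['tool_rot'],delta(o,-.0305,-.051,.106))
c=robot.camera('scene');
cr=c['color'][130:270,140:340];cv2.imwrite('pics/s2.png',cv2.resize(cr[:,:,::-1],None,fx=4,fy=4))
c=robot.camera('wrist');cv2.imwrite('pics/w2.png',c['color'][:,:,::-1])
```

```text
2.5667 [-31.1 -51.9 120.5] [-0.17091736 -0.32164886  0.36025044] [ 8.09487607e-01  5.87135700e-01 -7.12401525e-04 -9.88053782e-04] (array([0.08834044, 0.0590746 , 1.44629751]), array([-2.43618303e-03, -9.03100409e-06, -1.76350083e-03]))
```

View pics/s2.png

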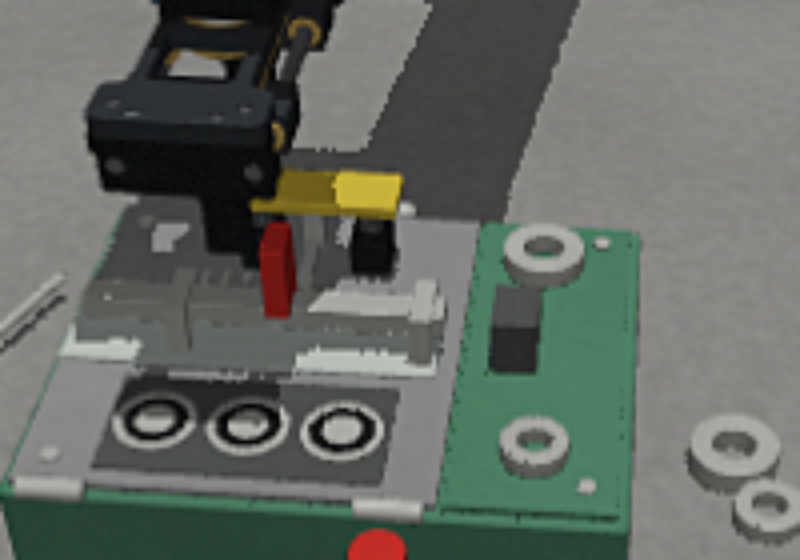

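View pics/w2.png

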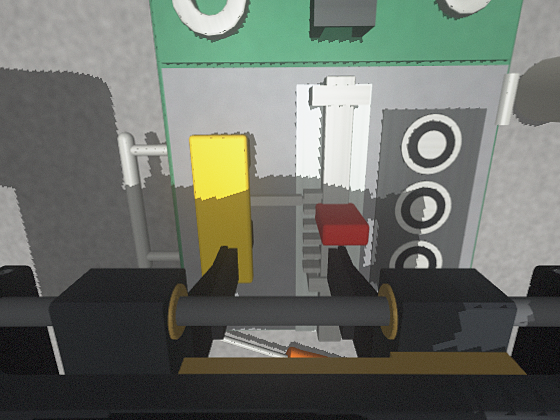

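The scene view shows the right finger just behind the red tab at (280,265). The wrist view shows the left finger over the yellow pad at (225,260). Now I press down gently in steps.

send_rows([
  {"tx": 0.1, "ty": 0, "tz": 0.4, "rx": 0, "ry": 0, "rz": 0},
  {"tx": 0.1, "ty": 0, "tz": 0.8, "rx": 0, "ry": 0, "rz": 0},
  {"tx": 0.1, "ty": 0, "tz": 1.1, "rx": 0, "ry": 0, "rz": 0},
  {"tx": 0.1, "ty": 0, "tz": 1.3, "rx": 0, "ry": 0, "rz": 0},
  {"tx": 0.1, "ty": 0, "tz": 1.3, "rx": 0, "ry": 0, "rz": 0},
])

```text
time: 3.08
position: [0.513, -0.0521, 0.1085]
tool_rot: [0.809, 0.588, 0.001, 0.001]
ft_force: [1.4, -1.7, 4.6]
grip_width: 0.0499
```

Run:
```python
from h import *
from rig import robot
o=robot.get_obs();print(o['time'],box(o),o['ft_force'],o['moment'],o['tool_rot'])
```

```text
3.0833 [-29.1 -50.  108.5] [ 1.39843084 -1.74947423  4.62719716] [-0.18634074 -0.34068057 -0.01113977] [0.80892387 0.58791125 0.00088639 0.00132432]
```

send_rows([
  {"tx": 0, "ty": 0, "tz": 0.2, "rx": 0, "ry": 0, "rz": 0},
  {"tx": 0, "ty": 0, "tz": 0.3, "rx": 0, "ry": 0, "rz": 0},
  {"tx": 0, "ty": 0, "tz": 0.4, "rx": 0, "ry": 0, "rz": 0},
  {"tx": 0, "ty": 0, "tz": 0.4, "rx": 0, "ry": 0, "rz": 0},
])

```text
time: 3.42
position: [0.5129, -0.0522, 0.1061]
tool_rot: [0.809, 0.588, 0.001, 0.001]
ft_force: [1.0, -1.6, 17.8]
grip_width: 0.0501
```

Run:
```python
from h import *
from rig import robot
o=robot.get_obs();print(o['time'],box(o),o['ft_force'],o['moment'],o['tool_rot'])
```

```text
3.4167 [-29.1 -50.  106.1] [ 1.02934003 -1.5799416  17.82447181] [-0.00643399  0.33228389  0.07493135] [0.80887575 0.58797735 0.00082376 0.00140589]
```

The catch is at its stop (tip at 106.1 mm, 17.8 N). Now I push the tab along box +y, which is tool x.

send_rows([
  {"tx": 0.4, "ty": 0, "tz": 0, "rx": 0, "ry": 0, "rz": 0},
  {"tx": 0.9, "ty": 0, "tz": 0, "rx": 0, "ry": 0, "rz": 0},
  {"tx": 1.4, "ty": 0, "tz": 0, "rx": 0, "ry": 0, "rz": 0},
  {"tx": 2.0, "ty": 0, "tz": 0, "rx": 0, "ry": 0, "rz": 0},
  {"tx": 2.0, "ty": 0, "tz": 0, "rx": 0, "ry": 0, "rz": 0},
])

```text
time: 3.83
position: [0.5184, -0.0353, 0.1062]
tool_rot: [0.808, 0.59, -0.001, 0.003]
ft_force: [-3.1, -8.8, 17.7]
grip_width: 0.0497
```

Run:
```python
from h import *
from rig import robot
o=robot.get_obs();print(o['time'],box(o),o['ft_force'],o['moment'],o['tool_rot'])
c=robot.camera('scene');
cr=c['color'][130:270,140:340];cv2.imwrite('pics/s3.png',cv2.resize(cr[:,:,::-1],None,fx=4,fy=4))
```

```text
3.8333 [-29.1 -32.3 106.2] [-3.06308868 -8.84696744 17.66730632] [-1.53836888  0.8804777   0.25292932] [ 0.80759636  0.58972742 -0.00128636  0.00283354]
```

View pics/s3.png

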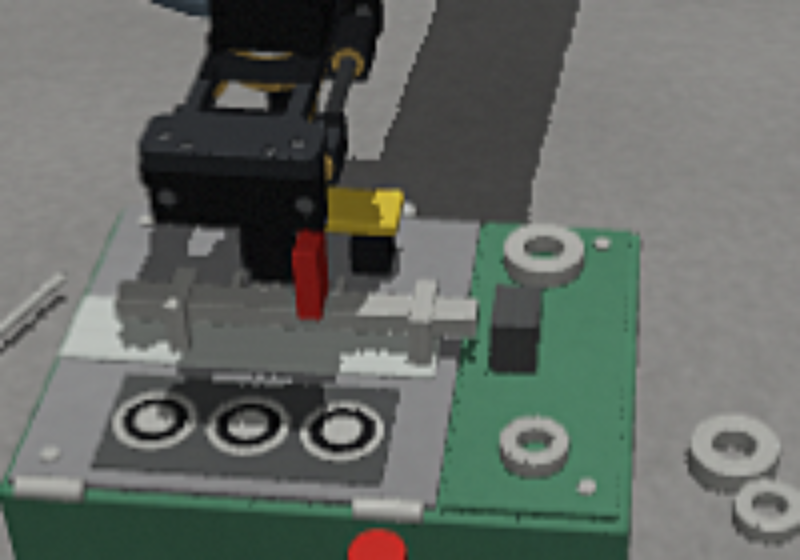

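The catch stays down and the bolt is advancing: the tab moved right and the bolt end now reaches towards the keeper at (475,312). I keep pushing.

send_rows([
  {"tx": 0.5, "ty": 0, "tz": 0, "rx": 0, "ry": 0, "rz": 0},
  {"tx": 1.0, "ty": 0, "tz": 0, "rx": 0, "ry": 0, "rz": 0},
  {"tx": 1.5, "ty": 0, "tz": 0, "rx": 0, "ry": 0, "rz": 0},
  {"tx": 2.0, "ty": 0, "tz": 0, "rx": 0, "ry": 0, "rz": 0},
  {"tx": 2.3, "ty": 0, "tz": 0, "rx": 0, "ry": 0, "rz": 0},
])

```text
time: 4.3
position: [0.5252, -0.0141, 0.1062]
tool_rot: [0.808, 0.59, -0.002, 0.003]
ft_force: [-2.9, -12.8, 17.5]
grip_width: 0.0499
```

Run:
```python
from h import *
from rig import robot
o=robot.get_obs();print(o['time'],box(o),o['ft_force'],o['moment'],o['tool_rot'])
```

```text
4.3 [-29.3 -10.  106.2] [ -2.94500221 -12.7855555   17.48531326] [-2.11488646  0.96229467  0.2100851 ] [ 0.80760818  0.58970956 -0.00181159  0.00289453]
```

send_rows([
  {"tx": 0.2, "ty": 0, "tz": 0, "rx": 0, "ry": 0, "rz": 0},
  {"tx": 0.4, "ty": 0, "tz": 0, "rx": 0, "ry": 0, "rz": 0},
  {"tx": 0.4, "ty": 0, "tz": 0, "rx": 0, "ry": 0, "rz": 0},
])

```text
time: 4.55
position: [0.5259, -0.0117, 0.1062]
tool_rot: [0.808, 0.59, -0.003, 0.003]
ft_force: [-5.1, -16.8, 17.8]
grip_width: 0.0502
```

Run:
```python
from h import *
from rig import robot
o=robot.get_obs();print(o['time'],box(o),o['ft_force'],o['moment'],o['tool_rot'])
```

```text
4.55 [-29.3  -7.5 106.2] [ -5.09190085 -16.83033434  17.81935446] [-2.87273341  1.09953948 -0.03544502] [ 0.80757339  0.58974964 -0.00292204  0.00347081]
```

send_rows([
  {"tx": 0.2, "ty": 0, "tz": 0, "rx": 0, "ry": 0, "rz": 0},
  {"tx": 0.3, "ty": 0, "tz": 0, "rx": 0, "ry": 0, "rz": 0},
  {"tx": 0.3, "ty": 0, "tz": 0, "rx": 0, "ry": 0, "rz": 0},
])

```text
time: 4.8
position: [0.526, -0.0115, 0.1062]
tool_rot: [0.808, 0.59, -0.005, 0.004]
ft_force: [-10.0, -27.1, 19.5]
grip_width: 0.0499
```

Run:
```python
from h import *
from rig import robot
o=robot.get_obs();print(o['time'],box(o),o['ft_force'],o['moment'],o['tool_rot'])
for n in('scene','top','wrist'):
  c=robot.camera(n)
  np.savez(f'{n}4.npz',**{k:np.array(v) for k,v in c.items()},pos=o['position'],quat=o['tool_rot'])
  im=c['color'][:,:,::-1]
  cr=im if n=='wrist' else cv2.resize(im[130:270,140:340] if n=='scene' else im[150:290,230:400],None,fx=4,fy=4)
  cv2.imwrite(f'pics/{n}4.png',cr)
```

```text
4.8 [-29.3  -7.3 106.2] [ -9.9549318  -27.06258867  19.46670308] [-4.40856077  1.51948585 -0.38080079] [ 0.80762762  0.58965744 -0.00475131  0.00437729]
```

View pics/scene4.png

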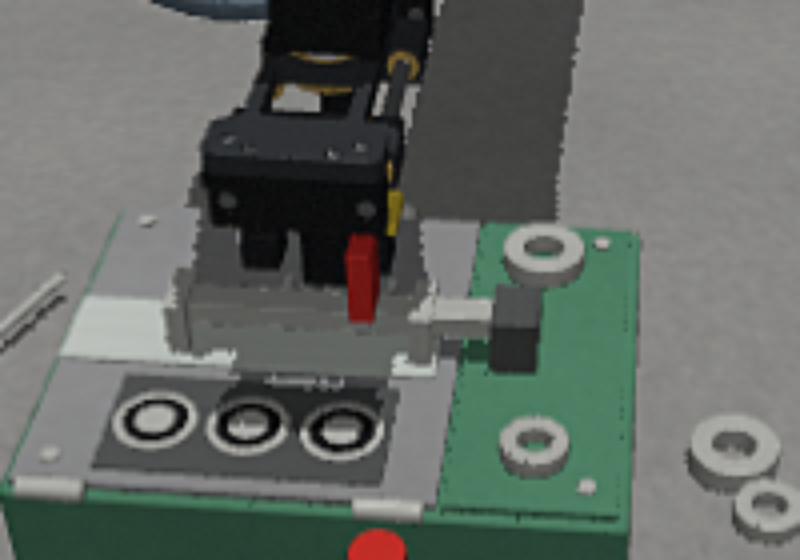

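View pics/wrist4.png

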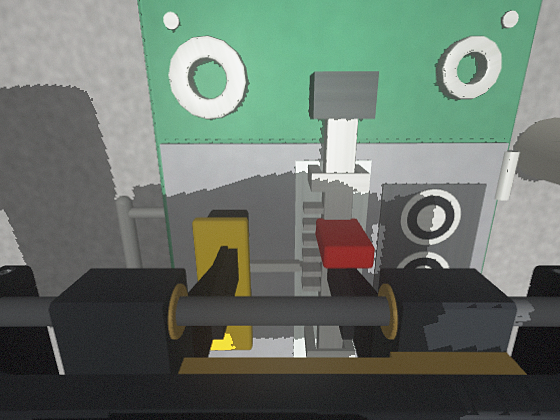

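There is a hard stop: force rises about 10 N over 0.2 mm, and the bolt end enters the keeper at (495,318) in the scene view. I check the tab travel by comparing red pixels before and after.

Run:
```python
from h import *
for n in('scene','top'):
  X=[]
  for k in '04':
    c=load(f'{n}{k}.npz');hsv=cv2.cvtColor(c['color'],cv2.COLOR_RGB2HSV)
    m=cv2.inRange(hsv,(0,140,60),(7,255,255))|cv2.inRange(hsv,(173,140,60),(180,255,255))
    q=proj(c,[[.55,-.03,.12]])[0].astype(int);w=np.zeros_like(m);w[q[1]-30:q[1]+22,q[0]-40:q[0]+40]=1;m=m*w
    v,u=np.where(m);print(n,k,len(u),u.min(),u.max(),v.min(),v.max())
    # right (+y) edge
    X.append([atz(c,(u.mean(),v.mean()),.12)])
  d=(X[1][0]-X[0][0])[:2];print(d,np.linalg.norm(d), d@[.309,.951])
```

```text
scene 0 182 205 213 185 209
scene 4 160 226 234 188 210
[0.01558233 0.03710382] 0.04024303952269502 0.040100669522565136
top 0 43 326 331 219 228Traceback (most recent call last):
  File "<stdin>", line 8, in <module>
    return umr_minimum(a, axis, None, out, keepdims, initial, where)
ValueError: zero-size array to reduction operation minimum which has no identity
```

The travel is 40.1 mm, so the bolt is home. I ease the side load while keeping contact, then lift straight up so the catch springs up.

send_rows([
  {"tx": -0.2, "ty": 0, "tz": 0, "rx": 0, "ry": 0, "rz": 0},
  {"tx": -0.3, "ty": 0, "tz": 0, "rx": 0, "ry": 0, "rz": 0},
  {"tx": -0.3, "ty": 0, "tz": -0.4, "rx": 0, "ry": 0, "rz": 0},
  {"tx": -0.3, "ty": 0, "tz": -1.0, "rx": 0, "ry": 0, "rz": 0},
  {"tx": -0.3, "ty": 0, "tz": -1.6, "rx": 0, "ry": 0, "rz": 0},
])

```text
time: 5.37
position: [0.5226, -0.0102, 0.1184]
tool_rot: [0.809, 0.588, -0.005, -0.001]
ft_force: [-3.6, -13.0, -8.9]
grip_width: 0.0499
```

Run:
```python
from h import *
from rig import robot
o=robot.get_obs();print(o['time'],box(o),o['ft_force'],o['moment'],o['tool_rot'])
```

```text
5.3667 [-32.9  -7.1 118.4] [ -3.64014969 -12.98884404  -8.92232931] [-2.27417666  0.75887242 -0.38625267] [ 8.08840366e-01  5.88007748e-01 -4.85374521e-03 -7.68960040e-04]
```

send_rows([
  {"tx": -0.4, "ty": 0, "tz": -0.3, "rx": 0, "ry": 0, "rz": 0},
  {"tx": -0.7, "ty": 0, "tz": -0.5, "rx": 0, "ry": 0, "rz": 0},
  {"tx": -0.7, "ty": 0, "tz": -2.5, "rx": 0, "ry": 0, "rz": 0},
  {"tx": -0.7, "ty": 0, "tz": -5, "rx": 0, "ry": 0, "rz": 0},
  {"tx": -0.7, "ty": 0, "tz": -8, "rx": 0, "ry": 0, "rz": 0},
])

```text
time: 5.78
position: [0.5219, -0.0128, 0.199]
tool_rot: [0.809, 0.588, -0.002, -0.003]
ft_force: [0.4, -0.7, -0.3]
grip_width: 0.0499
```

Run:
```python
from h import *
from rig import robot
import time
o=robot.get_obs();print(o['time'],box(o),o['ft_force'])
robot.camera('top');robot.camera('top')
o=robot.get_obs();print(o['time'],box(o),o['ft_force'])
for n in('scene','top','wrist'):
  c=robot.camera(n)
  np.savez(f'{n}5.npz',**{k:np.array(v) for k,v in c.items()},pos=o['position'],quat=o['tool_rot'])
  im=c['color'][:,:,::-1]
  cr=im if n=='wrist' else cv2.resize(im[130:270,140:340] if n=='scene' else im[150:290,230:400],None,fx=4,fy=4)
  cv2.imwrite(f'pics/{n}5.png',cr)
  if n=='wrist':
    T=np.array(c['tool_from_camera']);Rt=Ro.from_quat(o['tool_rot']).as_matrix()
    Rw=Rt@T[:3,:3];c['R']=Rw.T;c['t']=-Rw.T@(Rt@T[:3,3]+o['position'])
  hsv=cv2.cvtColor(c['color'],cv2.COLOR_RGB2HSV)
  m=cv2.inRange(hsv,(22,120,60),(35,255,255))
  k,l,st,ce=cv2.connectedComponentsWithStats(m)
  if k>1:
    i=1+np.argmax(st[1:,4]);v,u=np.where(l==i)
    z=[bydepth(c,(a,b))[2] for a,b in zip(u,v)];print(n,len(u),'pad z',np.percentile(z,[10,50,90]))
c=load('scene5.npz')
X=[]
for k in '05':
    c=load(f'scene{k}.npz');hsv=cv2.cvtColor(c['color'],cv2.COLOR_RGB2HSV)
    m=cv2.inRange(hsv,(0,140,60),(7,255,255))|cv2.inRange(hsv,(173,140,60),(180,255,255))
    q=proj(c,[[.55,-.03,.12]])[0].astype(int);w=np.zeros_like(m);w[q[1]-30:q[1]+22,q[0]-40:q[0]+40]=1;m=m*w
    v,u=np.where(m);X.append(atz(c,(u.mean(),v.mean()),.12)[:2])
print((X[1]-X[0])@[.309,.951])
```

```text
5.7833 [-32.8  -9.8 199. ] [ 0.37286553 -0.7422072  -0.29771854]
5.8833 [-28.1  -9.1 203.8] [ 0.24767335 -0.69951292  0.69713892]
scene 476 pad z [0.11134845 0.11509254 0.11628928]
wrist 3205 pad z [0.11826774 0.11917046 0.12004449]
0.03957922753129263
```

View pics/scene5.png

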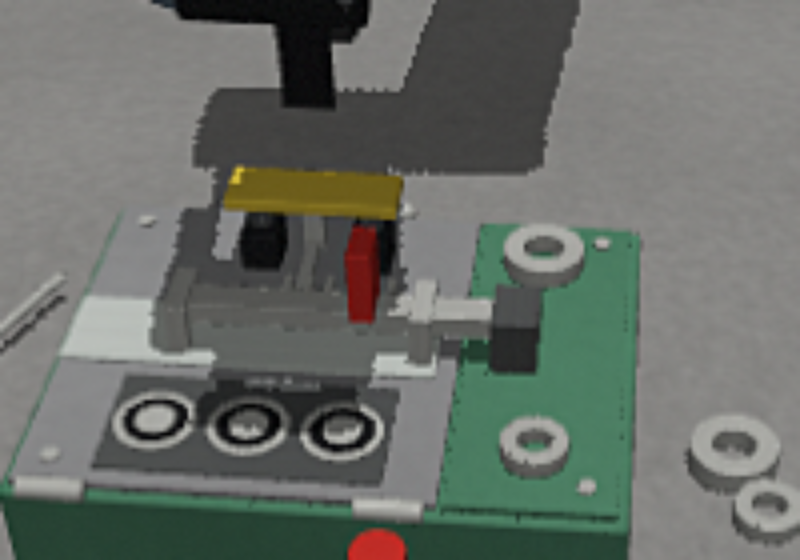

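View pics/wrist5.png

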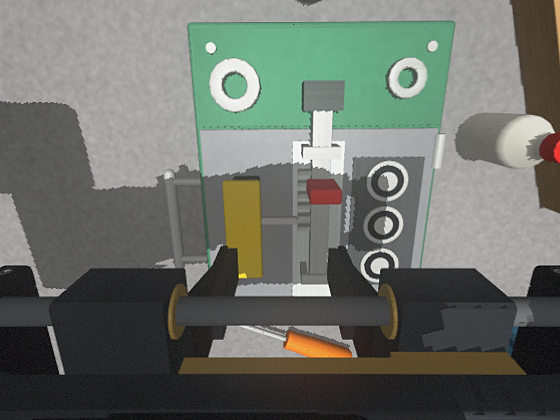

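The scene view shows the pad back up: image rows 172–184 as at the start, top at about 115–116 mm. The tab is at (362,275) with the bolt end in the keeper, and the fingers are clear of everything.

Run:
```python
from rig import robot
print(robot.hand_in(), robot.get_obs()['time'])
```

```text
the job is handed in; nothing more can be done
the job is handed in; nothing more can be done
```

The bolt is fully home in the keeper and the catch has sprung back up, so it should be locked. I did not test the lock by pushing back on the bolt. The job was handed in at about 6 s.

- **How it was done:** With the fingers 50 mm apart, one tip pressed the yellow pad down to its stop (tip at 106.1 mm, about 18 N). It stayed there while the other finger pushed the red tab until it hit a hard stop. I then eased the side load and lifted straight up.
- **Bolt:** Scene images put the tab travel at 40.1 mm under load and 39.6 mm after release, which is within the 1.7 mm window. The bolt end is visible inside the keeper.
- **Catch:** The pad is back at its starting image rows, with its top at about 115–116 mm in the scene camera.
- **Clear of everything:** The gripper is about 8 cm above the box with no contact force. The bystanders visible in the last pictures look undisturbed; I did not measure them, and the mandrel was out of view.
- **Forces:** The highest reading was about 35 N at the wrist.

**Checks that disagreed:**
- The wrist camera read the pad about 3 mm too high in the last picture (119 mm). The arm was still settling then.
- The finger stopped about 2 mm short of where my pose fit predicted. That is in line with the calibration error, and the measured tab travel settles it.
- The top-camera travel check failed, because the arm hid the tab.

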